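Square a mask plaque to the alignment bar

TASK

With a fingertip resting lightly on the painted plaque, turn it on its turntable until its flat edge (blue line) faces the alignment bar squarely, leaving the bar back while you turn. Then slide the bar up by its blue tab until it lies snug and flush along the whole flat, and let go of everything. The plaster is fragile: press and push only gently, and leave the pots, brushes, cup and mask where they are.

Things in the scene. Friction and masses are not known exactly. Their poses are not given: they have to be found in the camera images.
- jig: Squaring jig fixed to the table: plywood board 200 mm (its x) by 290 mm (its y), 18 mm thick, carrying a turntable and a sliding alignment bar. Origin: on the table surface exactly under the turntable's upright axis (the board runs from y = -100 to +190 mm). Its y axis points from the turntable to the bar.
- plaque: Round white plaster plaque, 110 mm across with one straight flat edge, held on a steel turntable, 80 mm across, by a pad that gives 1 mm per 8 N. It turns both ways without stops about the jig's axis with 0.05 N m of friction. Origin: on the axis, 30 mm above the table; its y axis points to the middle of the flat (squared: the jig's y). More than 20 N from finger or bar chips it.
- flat_mid (a point): Middle of the plaque's flat edge (a chord 71 mm long, 42 mm from the axis, blue line); this point is 30 mm above the table. It starts 50 to 180 degrees away from the bar. The plaque is hand cast: its level top face is 40 to 50 mm above the table, differently each time and not measured: feel for it.
- bar: Aluminium alignment bar with a slick face, 104 mm long, between 27 and 45 mm above the table, on a base plate with an upright blue tab; slides only along the jig's y, with about 2 N of friction, and stays where left. Its face starts 75 to 90 mm from the turntable's axis; against the flat it is at 42 mm, blocked by the round rim at 55 mm. Origin: middle of its front face, 18 mm above the table.
- bar_face (a point): Middle of the bar's front face (toward the plaque), 36 mm above the table. A flat that is a few degrees out of square is turned square when the bar is pushed on against it with some newtons more.
- tab_top (a point): Centre of the top of the blue tab, 79 mm above the table, 45 mm behind the bar's front face. The tab is 30 mm wide (jig x), 20 mm thick (jig y: its outer face is 10 mm further from the turntable) and 46 mm tall; at its foot the base plate (27 to 33 mm above the table) sticks out 5 mm beyond the outer face.
- pot_red: small round paint pot with red cap, 36 mm wide, 37 mm tall, standing on one corner of the jig board; not to be disturbed. Origin on its underside.
- pot_blue: the same with blue cap, standing on another corner of the jig board; not to be disturbed. Origin on its underside.
- pot_brown: the same with brown cap, on the table; not to be disturbed. Origin on its underside.
- pot_grey: the same with dark grey cap, on the table; not to be disturbed. Origin on its underside.
- brush_a: blue paint brush, 190 mm, lying in front of the jig; not to be disturbed. Origin on its underside.
- brush_b: blue paint brush, 190 mm, on the table; not to be disturbed. Origin on its underside.
- water_cup: clear cup, 72 mm wide, 90 mm tall; not to be disturbed. Origin on its underside.
- mask: white painted face mask lying face up, about 185 x 160 x 56 mm; not to be disturbed. Origin on its underside.

How it is judged:
By the outcome, as a careful person would: the job done as asked, in the order asked, and still so for the second after the job is handed in, with the robot touching nothing.
It also fails if it takes over 72 s, if anything falls off the work surface, if the arm or the gripper's body presses on something with over 40 N, if the wrist force passes 120 N, or if a joint passes its speed limit or range.

ROBOT

A 7-joint arm with a two-finger parallel gripper is mounted at the origin on the work surface. World frame = base frame: x ahead of the robot, y to its left, z up, the work surface at z = 0. Lengths are in m, angles in rad, forces in N, time in s.
With the tool pointing down it reaches from about 0.425 to 0.875 m from the base axis. Payload 8.4 kg.
Tool frame: the origin (TCP) lies midway between the tips of the shut fingers; the grasp point (between the pads) lies 19 mm behind it; z points along the fingers, y is the line along which they close (so a half turn about z gives the same grasp; the last joint's range is limited). The gripper opens to 87 mm and grips with 3 to 60 N. Pads are 19 mm wide; open, the fingers measure 117 mm over their backs; the gripper's body (75 mm by 190 mm) begins 51 mm behind the grasp point.
Start: joints at [1.17, 0.333, 0.04, 1.465, -0.013, 1.343, -0.059], TCP at [0.193, -0.621, 0.223] pointing down, gripper open.
Joint ranges: [-2.58, 2.58], [-0.38, 2.09], [-1.3, 1.39], [0.25, 2.4], [-1.5, 4.64], [0.08, 2.09], [-2.65, 2.65]. Speed limits (rad/s): [2.22, 2.22, 2.79, 2.79, 3.14, 3.14, 3.14].

INTERFACE

Orientations are given as a unit quaternion [w, x, y, z].
In Python, from plant import state, capture, close_job gives the robot as it stands. The module is installed in compiled form; this text tells all that it offers.
- The arm moves only by the shell command python3 -m crank 'ROWS' [OPENING] [FORCE]. ROWS is text: rows parted by semicolons, each of 6 numbers parted by spaces: the shift along the tool's x, y, z normalised to -1 to 1, where 1 is 25 cm, then the turn, a rotation vector about the tool's x, y, z normalised to -1 to 1, where 1 is 45 degrees. A call has 1 to 10 rows; each row is the pose to reach, as a shift and turn from the pose commanded when the call began, along the tool's axes at that moment; what a row does not reach only later rows make up. A row lasts 1/8 s, in which the tool goes at most 62.5 mm and 10.7 degrees, less where a joint would pass 70% of its speed; a pose out of reach is approached as far as the arm can. A call with a number of a shift or a turn outside -1 to 1 is refused whole. A call with a gripper value outside its range is refused whole. OPENING is the closure, from 0 (fully open) to 1 (shut), set as the call begins (- or left out, the last holds). The fingers move at their own pace and stop on an object; FORCE is the grip in N (left out, the last holds). Time passes only in rows, so rows that repeat a pose let the fingers close. It gives the time, the measured TCP pose, the force, the opening and the grip force at its end, in the units of the state.
- state(): the state, without advancing time (a new reading comes with each control period).
- capture(name): name is "side" or "top"; returns a dict with "color" (400x640x3 uint8, red, green, blue), "K" (3x3 intrinsics, pixels), "R" (3x3) and "t" (3): a world point X has camera coordinates R X + t. Camera axes: x right, y down, z forward; pixel columns grow to the right and rows downward; lengths in m; the calibration is good to about 2 mm. A picture is of the moment at which its call begins. There is no depth.
- close_job(): hands the job in; it is judged then, once.
The state is a dict: "t": time; "joint_positions": joint angles; "joint_vel": joint speeds; "tau": joint torques, N m; "tcp_pos": TCP position; "ee_rot": TCP orientation; "force": force on the tool from outside, world axes, zero at the start; "torque": the same for the moment, N m; "gripper_width": opening from 0.0 (shut) to 1.0 (fully open); "grip_force": force on a finger pad.
Only numpy, scipy, OpenCV 4.12 (cv2) and the standard library are available. Lean on these libraries where they do the work, as an engineer would, in place of code of your own. Each camera call takes 0.05 s, during which the arm holds its last target. There are 200 camera calls.

## Working session

There is one attempt and no reset: what is moved stays moved. The work goes in short steps, Python scripts to look and compute and a shell command to move; the robot and the scene stay as the last step left them, time stands still between calls to the robot, and variables do not carry over. Pictures are saved under pics/ and viewed, at most 10 in all, crops included, and the job is handed in when it is done.

```bash
mkdir -p pics; python3 - <<'E'
from plant import state,capture
import cv2,numpy as np,pickle
s=state();print(s)
for n in("top","side"):
    c=capture(n);pickle.dump(c,open(n+"0.pkl","wb"));cv2.imwrite(f"pics/{n}0.png",c["color"][:,:,::-1]);print(n,c["K"],c["R"],c["t"],-c["R"].T@c["t"])
E
```

```text
{'t': 0.0, 'joint_positions': array([ 1.16977307,  0.33392197,  0.03982928,  1.46622283, -0.01339504,
        1.34331961, -0.0584598 ]), 'joint_vel': array([ 1.67234975e-03, -6.41843358e-04,  1.03143546e-03,  6.11352755e-04,
       -9.83576091e-05,  1.46638722e-04,  2.48970711e-04]), 'tau': array([ 6.11773667e-04, -6.56343913e+01,  1.33554708e+00, -4.03789473e+01,
       -5.99023607e-02,  4.45706130e-02,  2.07414450e-04]), 'tcp_pos': array([ 0.19308211, -0.62018318,  0.22167522]), 'ee_rot': array([-7.84990440e-04,  9.88629095e-01,  1.50372432e-01, -1.69854201e-04]), 'force': array([ 0.4270763 , -0.50916465,  0.29830869]), 'torque': array([ 0.07372937,  0.03637629, -0.04961232]), 'grip_force': 0.0, 'gripper_width': 1.0051701950868683}
top [[499.23514833   0.         319.37783786]
 [  0.         499.23514833 194.78642938]
 [  0.           0.           1.        ]] [[ 2.79988305e-02 -9.99596660e-01  4.75208375e-03]
 [-9.81386442e-01 -2.83917019e-02 -1.89933049e-01]
 [ 1.89991361e-01  6.54272665e-04 -9.81785544e-01]] [-0.06974832  0.53008764  1.40673669] [ 0.25490587 -0.05559048  1.48212636]
side [[455.12203705   0.         317.07344441]
 [  0.         455.12203705 208.10264519]
 [  0.           0.           1.        ]] [[-0.86471121 -0.50225372 -0.00396378]
 [-0.37099903  0.64401498 -0.66903246]
 [ 0.33857677 -0.57704931 -0.74322262]] [0.41920739 0.28426214 1.0887176 ] [0.09933982 0.65572313 1.00100179]
```

View pics/top0.png

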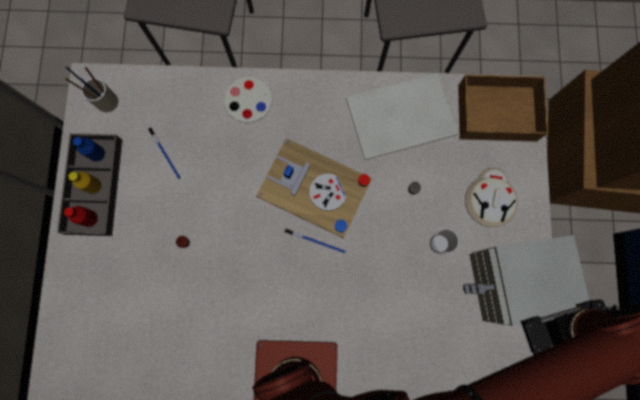

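View pics/side0.png

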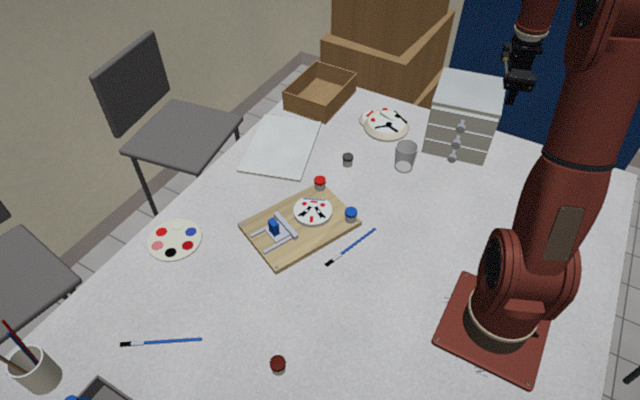

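The top view shows the jig around (315,188), with the plaque at (328,190), the tab at (288,171), the red pot at (364,180) and the blue pot at (341,226). In the side view the plaque is at (313,210) and the tab at (273,227). I'll enlarge the jig and measure it.

```bash
cat > h.py <<'E'
import numpy as np,cv2,pickle
def ray(c,u,v):
    d=c["R"].T@np.linalg.solve(c["K"],[u,v,1.]);return -c["R"].T@c["t"],d
def onz(c,u,v,z):
    o,d=ray(c,u,v);return o+d*(z-o[2])/d[2]
def proj(c,X):
    p=c["K"]@(c["R"]@np.asarray(X,float)+c["t"]);return p[:2]/p[2]
def blobs(m,amin=5):
    n,l,st,ce=cv2.connectedComponentsWithStats(m.astype(np.uint8));return [(ce[i].round(1),st[i].tolist()) for i in range(1,n) if st[i][4]>=amin]
E
python3 - <<'E'
from h import *
T,S=[pickle.load(open(n+"0.pkl","rb")) for n in("top","side")]
a=cv2.resize(T["color"][130:245,250:380],None,fx=6,fy=5.2,interpolation=cv2.INTER_CUBIC)
a=cv2.resize(T["color"][132:242,250:380],(780,660)[:2],interpolation=cv2.INTER_CUBIC)[:600]
cv2.imwrite("pics/tc.png",a[:,:,::-1])
b=cv2.resize(S["color"][172:272,232:365],(798,600),interpolation=cv2.INTER_CUBIC);cv2.imwrite("pics/sc.png",b[:,:,::-1])
for c,(r0,r1,c0,c1) in((T,(130,245,250,380)),(S,(172,272,232,380))):
    h=cv2.cvtColor(c["color"],cv2.COLOR_RGB2HSV).astype(int);M=np.zeros(h.shape[:2],bool);M[r0:r1,c0:c1]=1
    H,s,v=h[...,0],h[...,1],h[...,2]
    print("blue",blobs(M&(H>98)&(H<125)&(s>110)))
    print("red",blobs(M&((H<8)|(H>172))&(s>140)))
    w=M&(H>8)&(H<30)&(s>50)
    w=cv2.morphologyEx(w.astype(np.uint8),cv2.MORPH_OPEN,np.ones((3,3)))
    k=max(cv2.findContours(w,cv2.RETR_EXTERNAL,cv2.CHAIN_APPROX_NONE)[0],key=cv2.contourArea)
    hull=cv2.convexHull(k);q=cv2.approxPolyDP(hull,5,True)[:,0]
    print("board",[(p.tolist(),onz(c,*p,.018).round(4)[:2].tolist()) for p in q])
E
```

```text
blue [(array([288.1, 171.2]), [284, 166, 9, 12, 74]), (array([340.3, 225.5]), [335, 220, 12, 12, 107]), (array([314. , 240.5]), [303, 237, 24, 8, 41])]
red [(array([363.4, 179.6]), [358, 174, 12, 12, 113]), (array([330.3, 181. ]), [329, 180, 3, 3, 7]), (array([316.5, 196. ]), [315, 195, 4, 3, 8]), (array([337.3, 196.9]), [336, 196, 3, 3, 7])]
board [([283, 143], [0.6957, 0.0607]), ([292, 141], [0.7028, 0.0335]), ([359, 172], [0.6116, -0.1721]), ([366, 189], [0.5599, -0.1937]), ([340, 235], [0.4195, -0.1186]), ([261, 198], [0.5234, 0.1191]), ([260, 187], [0.5568, 0.1238])]
blue [(array([350.6, 211.9]), [345, 207, 12, 11, 106]), (array([273.3, 226.2]), [268, 218, 11, 18, 137]), (array([357.2, 241.1]), [341, 228, 34, 26, 89])]
red [(array([319.4, 180.1]), [315, 176, 10, 10, 80]), (array([304. , 203.3]), [303, 202, 3, 3, 7]), (array([322. , 204.5]), [321, 204, 3, 2, 6]), (array([310.8, 218.8]), [310, 217, 3, 5, 13])]
board [([360, 222], [0.4154, -0.1224]), ([273, 271], [0.536, 0.1386]), ([240, 228], [0.6964, 0.065]), ([312, 186], [0.6059, -0.178]), ([327, 189], [0.5602, -0.1896])]
```

View pics/tc.png

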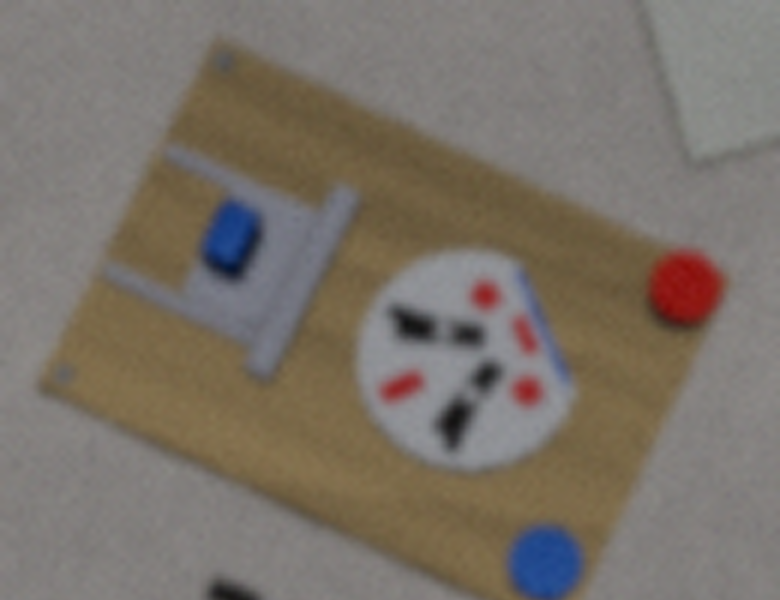

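View pics/sc.png

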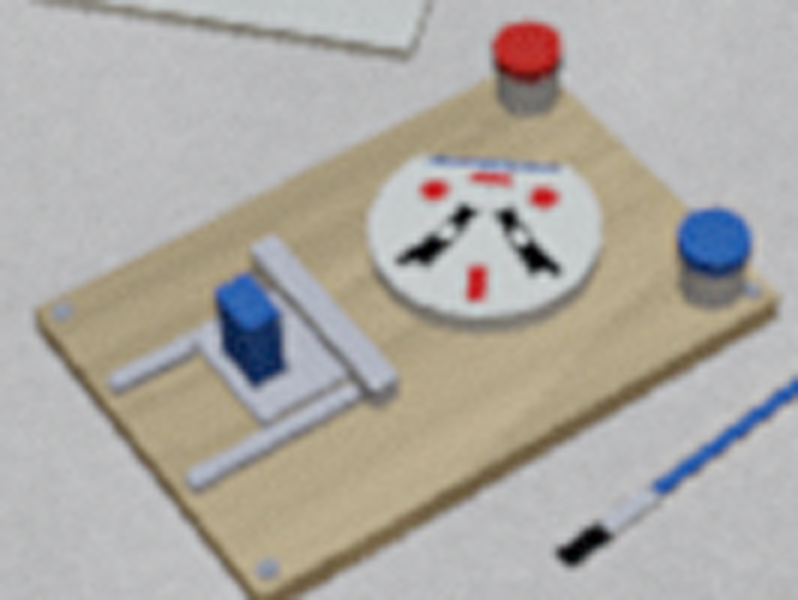

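The flat's blue line runs from about (336.3,176.7) to (345,196.2) in the top image, so the flat faces away from the bar. The board corners are at about (286.3,138.3), (256.7,196.7) and (372,177.5), and the tab top is at about (289.5,169).

```bash
python3 - <<'E'
from h import *
T,S=[pickle.load(open(n+"0.pkl","rb")) for n in("top","side")]
deg=lambda v:np.degrees(np.arctan2(v[1],v[0])).round(1)
# plaque: white low-sat pixels within board bounding
def plaque(c,r0,r1,c0,c1):
    h=cv2.cvtColor(c["color"],cv2.COLOR_RGB2HSV).astype(int);M=np.zeros(h.shape[:2],bool);M[r0:r1,c0:c1]=1
    m=M&~((h[...,0]>8)&(h[...,0]<30)&(h[...,1]>45))
    n,l,st,ce=cv2.connectedComponentsWithStats(m.astype(np.uint8),connectivity=4);i=1+np.argmax(st[1:,4]);print(st[i])
    k=max(cv2.findContours((l==i).astype(np.uint8),cv2.RETR_EXTERNAL,cv2.CHAIN_APPROX_NONE)[0],key=cv2.contourArea)[:,0]
    return k
k=plaque(T,168,214,306,350)
for z in(.045,):
    P=np.array([onz(T,*p,z)[:2] for p in k])
    # exclude flat: algebraic circle fit with trimming
    keep=np.ones(len(P),bool)
    for _ in range(6):
        A=np.c_[2*P[keep],np.ones(keep.sum())];x=np.linalg.lstsq(A,(P[keep]**2).sum(1),rcond=None)[0]
        r=np.sqrt(x[2]+x[:2]@x[:2]);d=np.linalg.norm(P-x[:2],axis=1);keep=d>r-.002
    print("circle",z,x[:2],r,keep.mean())
ax=x[:2]
A,B,C=[onz(T,*p,.018)[:2] for p in((286.3,138.3),(256.7,196.7),(372.2,177.6))]
print(A,B,C,np.linalg.norm(A-B),np.linalg.norm(A-C),deg(A-C),deg(B-A)-90)
f1,f2=[onz(T,*p,.045)[:2] for p in((336.3,176.7),(345,196.2))]
print("flat",np.linalg.norm(f1-f2),deg((f1+f2)/2-ax),np.linalg.norm((f1+f2)/2-ax),deg(f1-f2)+90)
b1,b2=[onz(T,250+x/6,132+y/6,.045)[:2] for x,y in((358,190),(268,380))]
print("bar",np.linalg.norm(b1-b2),deg(b1-b2),(b1+b2)/2)
print("tab",onz(T,289.5,169,.079),onz(S,273.2,220.7,.079))
y=(A-C)/np.linalg.norm(A-C)
print("axis from board",(A+B)/2-y*.19,"bar y",((b1+b2)/2-ax)@y)
for n,c,p in(("redT",T,(363.4,179.6)),("redS",S,(319.4,180.1)),("blT",T,(340.3,225.5)),("blS",S,(350.6,211.))):print(n,onz(c,*p,.055)[:2])
# side circle: ellipse pts from crop
E=np.array([(368,220),(600,235),(480,312),(385,265),(570,290),(590,195),(390,185)])/6+[232,172]
E=np.array([onz(S,*p,.045)[:2] for p in E]);Aq=np.c_[2*E,np.ones(len(E))];x=np.linalg.lstsq(Aq,(E**2).sum(1),rcond=None)[0];print("sidecircle",x[:2],np.sqrt(x[2]+x[:2]@x[:2]))
E
```

```text
[ 309  173   37   38 1056]
circle 0.045 [ 0.5436312  -0.07829163] 0.05456637552949983 0.7980769230769231
[0.71089899 0.05124873] [0.52701895 0.13212215] [ 0.59548126 -0.21200296] 0.2008790149646739 0.28744165223038176 66.3 66.30000000000001
flat 0.06376147146640856 -66.9 0.04147771646505181 114.8
bar 0.1051973276955851 -22.9 [ 0.57774593 -0.00273909]
tab [0.59983006 0.03380441 0.079     ] [0.59786469 0.03713868 0.079     ]
axis from board [ 0.54266743 -0.08232491] bar y 0.08289257407165632
redT [ 0.58011396 -0.18230969]
redS [ 0.58034952 -0.17866136]
blT [ 0.4428222  -0.11734957]
blS [ 0.44409737 -0.1159165 ]
sidecircle [ 0.54168719 -0.07553562] 0.05370207103801032
```

```bash
cat >> h.py <<'E'
from scipy.spatial.transform import Rotation as Ro
AX=np.array([.5430,-.0785]);TH=np.radians(66.5)  # jig y direction
def j2w(x,y):
    return AX+x*np.array([np.sin(TH),-np.cos(TH)])+y*np.array([np.cos(TH),np.sin(TH)])
def w2j(p):
    d=np.asarray(p)[:2]-AX;return np.array([d@[np.sin(TH),-np.cos(TH)],d@[np.cos(TH),np.sin(TH)]])
def info(tx=None,ty=None,z=None):
    from plant import state
    s=state();w=s["ee_rot"];R=Ro.from_quat([w[1],w[2],w[3],w[0]]).as_matrix()
    print("t",round(s["t"],2),"tcp",s["tcp_pos"].round(4),"jig",w2j(s["tcp_pos"]).round(4),"F",s["force"].round(1),"q",s["joint_positions"].round(2))
    X=np.array([np.cos(TH),np.sin(TH),0]);G=np.c_[X,[np.sin(TH),-np.cos(TH),0],[0,0,-1]]
    print("rotvec left",(Ro.from_matrix(R.T@G).as_rotvec()/np.radians(45)).round(3))
    if tx is not None:
        print("shift",(R.T@(np.r_[j2w(tx,ty),z]-s["tcp_pos"])/.25).round(3))
E
python3 - <<'E'
from h import *
a=np.radians(204);info(.038*np.cos(a),.038*np.sin(a),.22)
T=pickle.load(open("top0.pkl","rb"));print(onz(T,540,270,.15),onz(T,475,250,.15))
E
python3 -m crank '0 0 -0.2 0 0 0;0 0 -0.4 0 0 0;0 0 -0.4 0 0 0' 1
```

```text
t 0.1 tcp [ 0.1931 -0.6202  0.2218] jig [-0.1049 -0.6363] F [0.4 0.1 0.2] q [ 1.17  0.33  0.04  1.47 -0.01  1.34 -0.06]
rotvec left [-2.000e-03 -1.000e-03 -1.094e+00]
shift [ 1.835 -1.697  0.009]
[ 0.32692402 -0.64398934  0.15      ] [ 0.37488179 -0.47343888  0.15      ]
t: 0.48
tcp_pos: [0.1936, -0.622, 0.327]
ee_rot: [0.003, 0.989, 0.15, 0.001]
force: [0.1, 0.0, 0.0]
gripper_width: 0.746
grip_force: 0.0
```

```bash
python3 -m crank '0.16 -0.15 0 0 0 0;0.32 -0.3 0 0 0 0;0.48 -0.45 0 0 0 0;0.64 -0.6 0 0 0 0;0.8 -0.75 0 0 0 0;0.92 -0.85 0 0 0 0;0.92 -0.85 0 0 0 0' && python3 -m crank '0.16 -0.15 0 0 0 0;0.32 -0.3 0 0 0 0;0.48 -0.45 0 0 0 0;0.64 -0.6 0 0 0 0;0.8 -0.75 0 0 0 0;0.92 -0.85 0 0 0 0;0.92 -0.85 0 0 0 0' && python3 -m crank '0 0 0 0 0 -0.22;0 0 0 0 0 -0.44;0 0 0 0 0 -0.66;0 0 0 0 0 -0.88;0 0 0 0 0 -0.98;0 0 0 0 0 -0.98;0 0 0 0 0 -0.98'; python3 - <<'E'
from h import *
a=np.radians(204);info(.038*np.cos(a),.038*np.sin(a),.08)
E
```

```text
t: 1.35
tcp_pos: [0.3514, -0.3463, 0.3219]
ee_rot: [-0.001, 0.988, 0.153, -0.0]
force: [-0.2, -0.7, 0.5]
gripper_width: 0.018
grip_force: 0.0
t: 2.22
tcp_pos: [0.5068, -0.0759, 0.3215]
ee_rot: [-0.001, 0.988, 0.152, -0.0]
force: [-0.7, -0.3, -0.4]
gripper_width: 0.008
grip_force: 0.0
t: 3.1
tcp_pos: [0.5058, -0.0791, 0.3223]
ee_rot: [-0.0, 0.861, 0.509, -0.0]
force: [0.2, 0.2, -0.2]
gripper_width: 0.005
grip_force: 0.0
t 3.1 tcp [ 0.5058 -0.0791  0.3223] jig [-0.0339 -0.0154] F [ 0.2  0.2 -0.2] q [ 0.58  0.05 -0.52  1.61  0.02  1.49 -0.45]
rotvec left [-0.001  0.    -0.118]
shift [-0.    -0.003  0.969]
```

```bash
python3 -m crank '0 -0.003 0.2 0 0 -0.118;0 -0.003 0.4 0 0 -0.118;0 -0.003 0.6 0 0 -0.118;0 -0.003 0.8 0 0 -0.118;0 -0.003 0.96 0 0 -0.118;0 -0.003 1 0 0 -0.118;0 -0.003 1 0 0 -0.118;0 -0.003 1 0 0 -0.118'; python3 - <<'E'
from h import *
a=np.radians(204);info(.038*np.cos(a),.038*np.sin(a),.055)
E
python3 -m crank '0 0 0.02 0 0 0;0 0 0.04 0 0 0;0 0 0.06 0 0 0;0 0 0.07 0 0 0;0 0 0.07 0 0 0;0 0 0.07 0 0 0'
```

```text
t: 4.1
tcp_pos: [0.5067, -0.0779, 0.0743]
ee_rot: [0.001, 0.835, 0.55, 0.001]
force: [-0.7, -0.1, 0.2]
gripper_width: 0.006
grip_force: 0.0
t 4.1 tcp [ 0.5067 -0.0779  0.0743] jig [-0.0335 -0.014 ] F [-0.7 -0.1  0.2] q [ 0.54  0.23 -0.53  1.95  0.14  1.   -0.46]
rotvec left [ 0.003 -0.001  0.004]
shift [-0.006 -0.005  0.077]
t: 4.85
tcp_pos: [0.5056, -0.0777, 0.0552]
ee_rot: [0.0, 0.835, 0.55, 0.0]
force: [0.8, -0.4, -0.5]
gripper_width: 0.009
grip_force: 0.0
```

Now feel downward in 1 mm steps.

```bash
python3 -m crank '0 0 0.006 0 0 0;0 0 0.012 0 0 0;0 0 0.014 0 0 0;0 0 0.016 0 0 0;0 0 0.016 0 0 0' | egrep 'tcp|force'; python3 -m crank '0 0 0.004 0 0 0;0 0 0.004 0 0 0;0 0 0.004 0 0 0' | egrep 'tcp|^force'
```

```text
tcp_pos: [0.5054, -0.0777, 0.051]
force: [0.1, -0.1, 0.1]
grip_force: 0.0
tcp_pos: [0.5054, -0.0777, 0.0501]
force: [0.3, 0.4, -0.5]
```

```bash
python3 -m crank '0 0 0.004 0 0 0;0 0 0.004 0 0 0;0 0 0.004 0 0 0' | egrep 'tcp|^force'
```

```text
tcp_pos: [0.5054, -0.0777, 0.0491]
force: [-0.3, 0.3, -0.7]
```

```bash
for i in 1; do python3 -m crank '0 0 0.004 0 0 0;0 0 0.004 0 0 0;0 0 0.004 0 0 0' | egrep 'tcp|^force'; done
```

```text
tcp_pos: [0.5054, -0.0777, 0.0481]
force: [0.2, 0.3, 0.1]
```

```bash
python3 -m crank '0 0 0.004 0 0 0;0 0 0.004 0 0 0;0 0 0.004 0 0 0' | egrep 'tcp|^force'
```

```text
tcp_pos: [0.5054, -0.0777, 0.047]
force: [0.4, 0.4, 0.6]
```

```bash
python3 -m crank '0 0 0.004 0 0 0;0 0 0.004 0 0 0;0 0 0.004 0 0 0' | egrep 'tcp|^force'
```

```text
tcp_pos: [0.5054, -0.0777, 0.046]
force: [0.1, -0.5, 1.1]
```

```bash
python3 -m crank '0 0 0.002 0 0 0;0 0 0.002 0 0 0;0 0 0.002 0 0 0' | egrep 'tcp|^force'
```

```text
tcp_pos: [0.5054, -0.0777, 0.0456]
force: [-0.1, 0.2, -0.4]
```

```bash
python3 -m crank '0 0 0.002 0 0 0;0 0 0.002 0 0 0;0 0 0.002 0 0 0' | egrep 'tcp|^force'
```

```text
tcp_pos: [0.5054, -0.0777, 0.045]
force: [0.2, -0.0, -0.8]
```

```bash
python3 -m crank '0 0 0.002 0 0 0;0 0 0.002 0 0 0;0 0 0.002 0 0 0' | egrep 'tcp|^force'
```

```text
tcp_pos: [0.5054, -0.0777, 0.0445]
force: [-0.4, 0.2, 0.7]
```

```bash
python3 -m crank '0 0 0.003 0 0 0;0 0 0.003 0 0 0' | egrep 'tcp|^force'
```

```text
tcp_pos: [0.5054, -0.0777, 0.0437]
force: [-0.3, -0.7, -0.1]
```

```bash
python3 -m crank '0 0 0.003 0 0 0;0 0 0.003 0 0 0' | egrep 'tcp|^force'
```

```text
tcp_pos: [0.5054, -0.0777, 0.043]
force: [-0.0, -0.1, 0.4]
```

```bash
python3 -m crank '0 0 0.003 0 0 0;0 0 0.003 0 0 0' | egrep 'tcp|^force'
```

```text
tcp_pos: [0.5055, -0.0777, 0.0424]
force: [-1.9, 0.8, 2.8]
```

```bash
python3 -m crank '0 0 0.002 0 0 0;0 0 0.002 0 0 0' | egrep 'tcp|^force'; python3 - <<'E'
from h import *
info()
for d in range(0,141,8):
    p=w2j([.5055,-.0777]);c,s=np.cos(np.radians(d)),np.sin(np.radians(d));q=np.array([[c,-s],[s,c]])@p
    print(d,((q-p)[::-1]/.25).round(3),q.round(4))
E
```

```text
tcp_pos: [0.5055, -0.0777, 0.042]
force: [-2.1, 0.5, 5.1]
t 9.47 tcp [ 0.5055 -0.0777  0.042 ] jig [-0.0347 -0.0142] F [-2.1  0.5  5.1] q [ 0.53  0.28 -0.52  1.97  0.17  0.93 -0.48]
rotvec left [0.    0.    0.005]
0 [0. 0.] [-0.0347 -0.0142]
8 [-0.019  0.009] [-0.0324 -0.0189]
16 [-0.036  0.021] [-0.0294 -0.0232]
24 [-0.052  0.035] [-0.0259 -0.0271]
32 [-0.065  0.051] [-0.0219 -0.0305]
40 [-0.076  0.069] [-0.0174 -0.0332]
48 [-0.084  0.088] [-0.0127 -0.0353]
56 [-0.09   0.108] [-0.0076 -0.0367]
64 [-0.093  0.129] [-0.0024 -0.0374]
72 [-0.093  0.15 ] [ 0.0028 -0.0374]
80 [-0.09   0.171] [ 0.008  -0.0367]
88 [-0.084  0.191] [ 0.013  -0.0352]
96 [-0.075  0.21 ] [ 0.0178 -0.033 ]
104 [-0.064  0.228] [ 0.0222 -0.0302]
112 [-0.051  0.244] [ 0.0262 -0.0269]
120 [-0.035  0.258] [ 0.0297 -0.0229]
128 [-0.018  0.269] [ 0.0326 -0.0186]
136 [0.001 0.278] [ 0.0348 -0.0139]
```

```bash
python3 -m crank '-0.009 0.004 0 0 0 0;-0.019 0.009 0 0 0 0;-0.028 0.015 0 0 0 0;-0.036 0.021 0 0 0 0;-0.044 0.028 0 0 0 0;-0.052 0.035 0 0 0 0;-0.059 0.043 0 0 0 0;-0.065 0.051 0 0 0 0;-0.065 0.051 0 0 0 0'; python3 - <<'E'
from h import *
from plant import capture
info()
c=capture("top");cv2.imwrite("pics/t1.png",cv2.resize(c["color"][140:240,260:380],(720,600),interpolation=cv2.INTER_CUBIC)[:,:,::-1])
c=capture("side");cv2.imwrite("pics/s1.png",cv2.resize(c["color"][172:272,232:365],(798,600),interpolation=cv2.INTER_CUBIC)[:,:,::-1])
E
```

```text
t: 10.6
tcp_pos: [0.5109, -0.0982, 0.0419]
ee_rot: [0.0, 0.835, 0.55, 0.0]
force: [-0.8, 0.2, 6.3]
gripper_width: 0.005
grip_force: 2.7
t 10.6 tcp [ 0.5109 -0.0982  0.0419] jig [-0.0216 -0.0309] F [-0.8  0.2  6.3] q [ 0.55  0.29 -0.51  1.95  0.17  0.94 -0.45]
rotvec left [0.    0.    0.004]
```

View pics/s1.png

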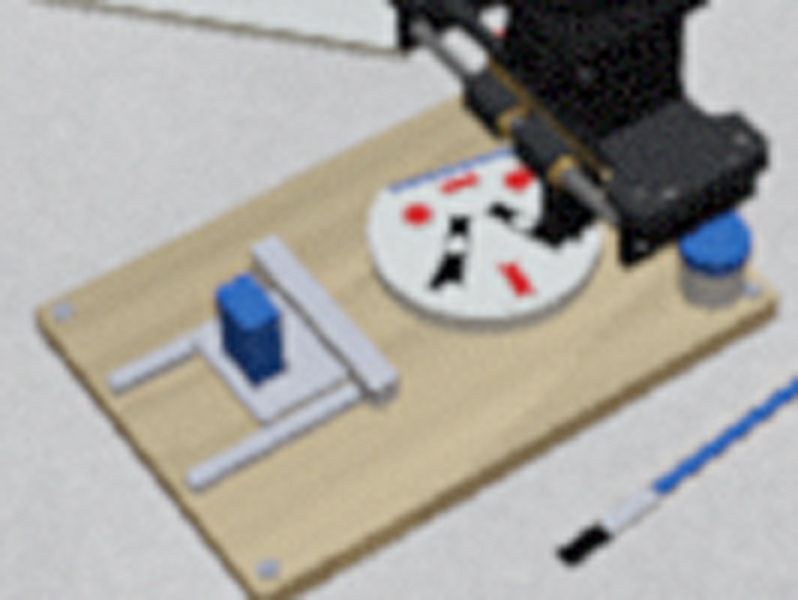

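The side view shows the plaque turning with the finger: the flat now runs from about (390,188) to (510,152) in the crop. The bar hasn't moved. I'll continue the turn.

```bash
python3 -m crank '-0.006 0.009 0 0 0 0;-0.011 0.018 0 0 0 0;-0.015 0.027 0 0 0 0;-0.019 0.037 0 0 0 0;-0.022 0.047 0 0 0 0;-0.025 0.057 0 0 0 0;-0.027 0.067 0 0 0 0;-0.028 0.078 0 0 0 0;-0.028 0.088 0 0 0 0;-0.028 0.099 0 0 0 0'|egrep 'tcp|force' && python3 -m crank '0.001 0.011 0 0 0 0;0.003 0.021 0 0 0 0;0.006 0.031 0 0 0 0;0.009 0.041 0 0 0 0;0.013 0.051 0 0 0 0;0.018 0.060 0 0 0 0;0.018 0.060 0 0 0 0'|egrep 'tcp|force'; python3 - <<'E'
from h import *
from plant import capture
info()
for n,b in(("top",(165,220,300,355)),("side",(190,232,285,340))):
    c=capture(n);pickle.dump(c,open(n+"2.pkl","wb"))
    h=cv2.cvtColor(c["color"],cv2.COLOR_RGB2HSV).astype(int);M=np.zeros(h.shape[:2],bool);M[b[0]:b[1],b[2]:b[3]]=1
    m=M&(h[...,0]>98)&(h[...,0]<125)&(h[...,1]>50);v,u=np.nonzero(m)
    P=np.array([onz(c,x,y,.0425)[:2] for x,y in zip(u,v)]);J=np.array([w2j(p) for p in P])
    if len(J)<4: print(n,len(J));continue
    k=cv2.fitLine(J.astype(np.float32),cv2.DIST_HUBER,0,.01,.01).ravel();print(n,len(J),J.mean(0),"flat normal jig deg",np.degrees(np.arctan2(k[1],k[0]))+90,J.min(0),J.max(0))
c=pickle.load(open("side2.pkl","rb"));cv2.imwrite("pics/s2.png",cv2.resize(c["color"][172:272,232:365],(798,600),interpolation=cv2.INTER_CUBIC)[:,:,::-1])
E
```

```text
tcp_pos: [0.5305, -0.1145, 0.0418]
force: [-2.7, 0.9, 5.3]
grip_force: 3.0
tcp_pos: [0.5464, -0.1166, 0.0419]
force: [-2.3, -0.0, 6.2]
grip_force: 2.8
t 12.82 tcp [ 0.5464 -0.1166  0.0419] jig [ 0.0183 -0.0336] F [-2.3 -0.   6.2] q [ 0.55  0.36 -0.49  1.86  0.2   0.97 -0.44]
rotvec left [0.001 0.001 0.004]
top 17 [0.02038047 0.03511063] flat normal jig deg 52.51225 [0.00436644 0.02042733] [0.03987298 0.04748997]
side 40 [ 0.01583715 -0.01888089] flat normal jig deg 168.62042 [-0.02620995 -0.09122056] [0.05061551 0.05049656]
```

View pics/s2.png

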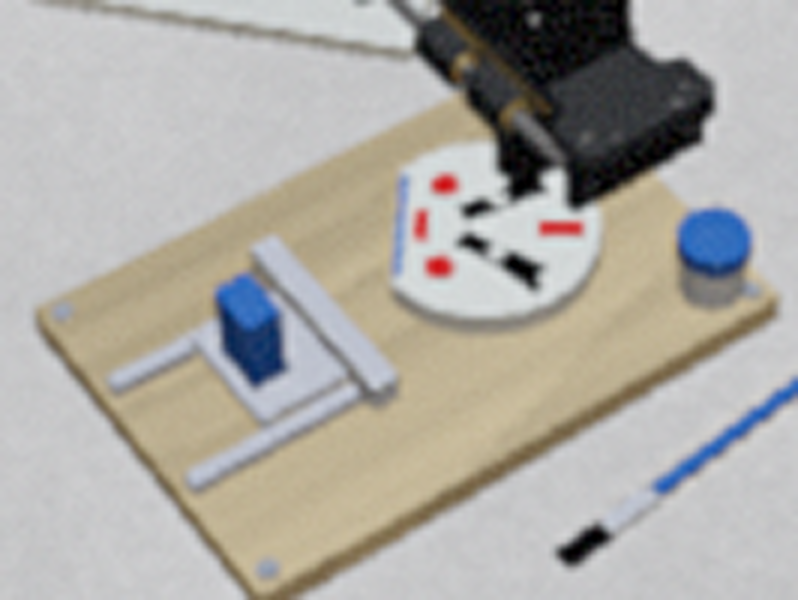

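The flat, at about (400,175)–(397,275) in the crop, is about 37° short of square, and there's no slip. I'll finish the arc, measure, then lift.

```bash
cat > meas.py <<'E'
from h import *
from plant import capture
info()
for n,b in(("top",(165,220,300,355)),("side",(190,232,290,335))):
    c=capture(n);pickle.dump(c,open(n+"3.pkl","wb"))
    h=cv2.cvtColor(c["color"],cv2.COLOR_RGB2HSV).astype(int);M=np.zeros(h.shape[:2],bool);M[b[0]:b[1],b[2]:b[3]]=1
    m=M&(h[...,0]>98)&(h[...,0]<125)&(h[...,1]>45);v,u=np.nonzero(m)
    J=np.array([w2j(onz(c,x,y,.0425)) for x,y in zip(u,v)]);J=J[(np.hypot(J[:,0],J[:,1])<.06)&(J[:,1]>.025)]
    if len(J)<4: print(n,len(J));continue
    k=cv2.fitLine(J.astype(np.float32),cv2.DIST_HUBER,0,.01,.01).ravel();print(n,len(J),J.mean(0),"normal jig deg",np.degrees(np.arctan(k[1]/k[0]))+90,J.min(0),J.max(0))
E
python3 -m crank '0.006 0.009 0 0 0 0;0.011 0.018 0 0 0 0;0.017 0.026 0 0 0 0;0.024 0.034 0 0 0 0;0.032 0.041 0 0 0 0;0.040 0.048 0 0 0 0;0.048 0.054 0 0 0 0;0.057 0.059 0 0 0 0;0.066 0.064 0 0 0 0;0.066 0.064 0 0 0 0'|egrep 'tcp|force'; python3 meas.py
```

```text
tcp_pos: [0.5677, -0.1078, 0.042]
force: [-0.2, -0.3, 4.5]
grip_force: 2.7
t 14.18 tcp [ 0.5677 -0.1078  0.042 ] jig [ 0.0344 -0.017 ] F [-0.2 -0.3  4.5] q [ 0.51  0.4  -0.49  1.82  0.22  0.98 -0.47]
rotvec left [0.001 0.001 0.004]
top 34 [0.00939787 0.03828941] normal jig deg 84.78175 [-0.02385728  0.02985309] [0.03507448 0.04265551]
side 32 [0.00352929 0.04125093] normal jig deg 85.85679 [-0.02580153  0.03774875] [0.03513203 0.04537922]
```

```bash
python3 -m crank '0.006 0.003 0 0 0 0;0.012 0.006 0 0 0 0;0.012 0.006 0 0 0 0'|egrep 'tcp|force'; python3 meas.py; python3 - <<'E'
from h import *
c=pickle.load(open("side3.pkl","rb"));cv2.imwrite("pics/s3.png",cv2.resize(c["color"][192:252,257:337],(800,600),interpolation=cv2.INTER_CUBIC)[:,:,::-1])
E
```

```text
tcp_pos: [0.5702, -0.1058, 0.042]
force: [-0.2, -0.5, 5.8]
grip_force: 2.8
t 14.65 tcp [ 0.5702 -0.1058  0.042 ] jig [ 0.0358 -0.0142] F [-0.2 -0.5  5.8] q [ 0.51  0.4  -0.49  1.81  0.22  0.98 -0.47]
rotvec left [0.001 0.001 0.004]
top 37 [0.00491098 0.0384242 ] normal jig deg 89.11304 [-0.02802177  0.03124632] [0.03232581 0.04127453]
side 30 [-0.00137705  0.04095531] normal jig deg 88.69461 [-0.03037917  0.03884481] [0.03199174 0.04340929]
```

View pics/s3.png

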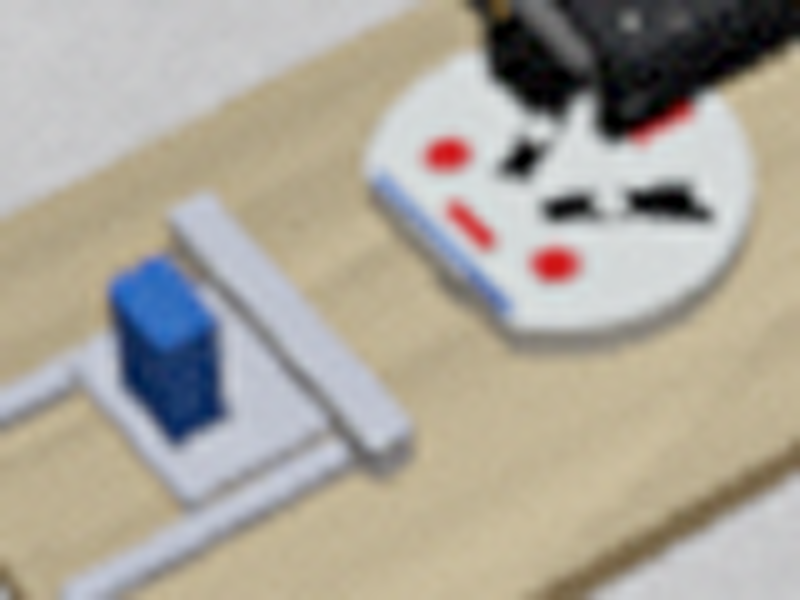

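In this crop the flat runs (380,180)–(510,312) and the bar's front top edge (215,195)–(408,430). I'll compare their directions in metric terms.

```bash
python3 - <<'E'
from h import *
S=pickle.load(open("side3.pkl","rb"));T=pickle.load(open("top3.pkl","rb"))
f=lambda x,y,z:w2j(onz(S,257+x/10,192+y/10,z))
for n,a,b,z in(("flat",(380,180),(510,312),.0425),("bar front",(215,195),(408,430),.045),("bar rear",(168,212),(362,442),.045),("board",(0,215),(425,0),.018)):
    p,q=f(*a,z),f(*b,z);print(n,p,q,np.degrees(np.arctan2(*(q-p)[::-1])))
g=T["color"];h=cv2.cvtColor(g,cv2.COLOR_RGB2HSV).astype(int)
# bar ridge in top image: low-sat bright pixels
m=np.zeros(h.shape[:2],bool);m[155:205,285:320]=1
v,u=np.nonzero(m&(h[...,1]<45));J=np.array([w2j(onz(T,x,y,.045)) for x,y in zip(u,v)])
k=(abs(J[:,0])<.056)&(J[:,1]>.07)&(J[:,1]<.105)
J=J[k];
for a in np.arange(-.05,.05,.01):
    j=J[(J[:,0]>=a)&(J[:,0]<a+.01)];print(round(a,2),len(j),j[:,1].min().round(4) if len(j) else'')
E
```

```text
flat [0.02886383 0.04240147] [-0.03260348  0.04124711] -178.92410435285134
bar front [0.04991408 0.08402318] [-0.05169575  0.08851521] 177.46867601201396
bar rear [0.05241595 0.09807783] [-0.0477366   0.10075663] 178.46786378553614
board [0.10148897 0.1263037 ] [ 0.09918034 -0.02110779] -90.89724667524382
-0.05 19 0.0835
-0.04 26 0.0835
-0.03 25 0.0833
-0.02 26 0.0833
-0.01 25 0.0831
0.0 26 0.0831
0.01 24 0.0829
0.02 26 0.0828
0.03 23 0.0828
0.04 19 0.0826
```

The flat is square to the bar within about 1°. I'll lift straight up and go behind the tab.

```bash
python3 -m crank '0 0 -0.1 0 0 0;0 0 -0.25 0 0 0;0 0 -0.42 0 0 0;0 0 -0.42 0 0 0'|egrep 'tcp|force'; python3 meas.py; python3 - <<'E'
from h import *
S=pickle.load(open("side3.pkl","rb"));T=pickle.load(open("top3.pkl","rb"))
print("tab",w2j(onz(S,257+163/10,192+305/10,.079)),w2j(onz(T,289.5,169,.079)))
info(0,.175,.146)
E
```

```text
tcp_pos: [0.5719, -0.1055, 0.1499]
force: [-0.3, -0.6, 0.3]
grip_force: 0.0
t 15.25 tcp [ 0.5719 -0.1055  0.1499] jig [ 0.0373 -0.0133] F [-0.3 -0.6  0.3] q [ 0.54  0.28 -0.51  1.71  0.15  1.18 -0.42]
rotvec left [ 0.007 -0.001  0.004]
top 18 [0.00855644 0.0381895 ] normal jig deg 89.19486 [-0.02927007  0.03531222] [0.03106804 0.04065963]
side 27 [0.00290431 0.04075196] normal jig deg 90.75781 [-0.02744403  0.03884481] [0.03199174 0.04454211]
tab [-0.00124174  0.13110072] [0.0073353  0.12565082]
t 15.35 tcp [ 0.5698 -0.1054  0.1464] jig [ 0.0353 -0.0139] F [-0.9 -0.6 -0.4] q [ 0.54  0.29 -0.51  1.72  0.15  1.18 -0.42]
rotvec left [0.    0.001 0.004]
shift [ 0.756 -0.139  0.001]
```

```bash
python3 -m crank '0.15 -0.03 0 0 0 0;0.3 -0.05 0 0 0 0;0.45 -0.08 0 0 0 0;0.6 -0.11 0 0 0 0;0.76 -0.13 0 0 0 0;0.76 -0.13 0 0 0 0;0.76 -0.13 0.1 0 0 0;0.76 -0.13 0.25 0 0 0;0.76 -0.13 0.38 0 0 0;0.76 -0.13 0.38 0 0 0'|egrep 'tcp|force'; python3 - <<'E'
from h import *
info(.002,.160,.05)
E
```

```text
tcp_pos: [0.6126, 0.0809, 0.0482]
force: [0.1, 0.2, 0.0]
grip_force: 0.0
t 16.6 tcp [0.6126 0.0809 0.0482] jig [0.0002 0.174 ] F [0.1 0.2 0. ] q [ 0.23  0.48 -0.56  1.7   0.28  1.05 -0.82]
rotvec left [-0.007  0.005  0.004]
shift [-0.056  0.007 -0.007]
```

```bash
python3 -m crank '-0.02 0.005 -0.006 0 0 0;-0.04 0.005 -0.006 0 0 0;-0.06 0.005 -0.006 0 0 0;-0.07 0.005 -0.006 0 0 0;-0.08 0.005 -0.006 0 0 0;-0.09 0.005 -0.006 0 0 0;-0.1 0.005 -0.006 0 0 0;-0.11 0.005 -0.006 0 0 0;-0.12 0.005 -0.006 0 0 0;-0.13 0.005 -0.006 0 0 0'|egrep 'tcp|force'; python3 - <<'E'
from h import *
info(0.002,.115,.05)
E
python3 -m crank '-0.01 0 0 0 0 0;-0.02 0 0 0 0 0;-0.03 0 0 0 0 0;-0.04 0 0 0 0 0;-0.05 0 0 0 0 0;-0.06 0 0 0 0 0;-0.07 0 0 0 0 0;-0.08 0 0 0 0 0;-0.085 0 0 0 0 0;-0.085 0 0 0 0 0'|egrep 'tcp|force'; python3 - <<'E'
from h import *
info(0.002,.1065,.05)
E
```

```text
tcp_pos: [0.6035, 0.0525, 0.0533]
force: [0.3, 2.0, -0.1]
grip_force: 1.1
t 17.85 tcp [0.6035 0.0525 0.0533] jig [0.0033 0.1442] F [ 0.3  2.  -0.1] q [ 0.29  0.45 -0.56  1.74  0.27  1.04 -0.77]
rotvec left [-0.    -0.     0.005]
shift [-0.117 -0.005  0.013]
tcp_pos: [0.5953, 0.0324, 0.0533]
force: [0.6, 1.3, -0.7]
grip_force: 0.4
t 19.1 tcp [0.5953 0.0324 0.0533] jig [0.0037 0.1225] F [ 0.6  1.3 -0.7] q [ 0.32  0.43 -0.55  1.76  0.26  1.03 -0.73]
rotvec left [0.    0.    0.004]
shift [-0.064 -0.007  0.013]
```

```bash
python3 -m crank '-0.008 0 0 0 0 0;-0.016 0 0 0 0 0;-0.024 0 0 0 0 0;-0.03 0 0 0 0 0;-0.036 0 0 0 0 0;-0.04 0 0 0 0 0;-0.04 0 0 0 0 0'|egrep 'tcp|^force'; python3 meas.py;  python3 - <<'E'
from h import *
c=pickle.load(open("side3.pkl","rb"));cv2.imwrite("pics/s4.png",cv2.resize(c["color"][192:252,257:337],(800,600),interpolation=cv2.INTER_CUBIC)[:,:,::-1])
E
```

```text
tcp_pos: [0.5912, 0.0234, 0.0533]
force: [0.1, 0.7, 0.5]
t 19.98 tcp [0.5912 0.0234 0.0533] jig [0.0036 0.1126] F [0.1 0.7 0.5] q [ 0.34  0.42 -0.55  1.77  0.25  1.02 -0.72]
rotvec left [0.    0.    0.004]Traceback (most recent call last):
  File "meas.py", line 8, in <module>
    J=np.array([w2j(onz(c,x,y,.0425)) for x,y in zip(u,v)]);J=J[(np.hypot(J[:,0],J[:,1])<.06)&(J[:,1]>.025)]
                                                                          ~^^^^^
IndexError: too many indices for array: array is 1-dimensional, but 2 were indexed
```

View pics/s4.png

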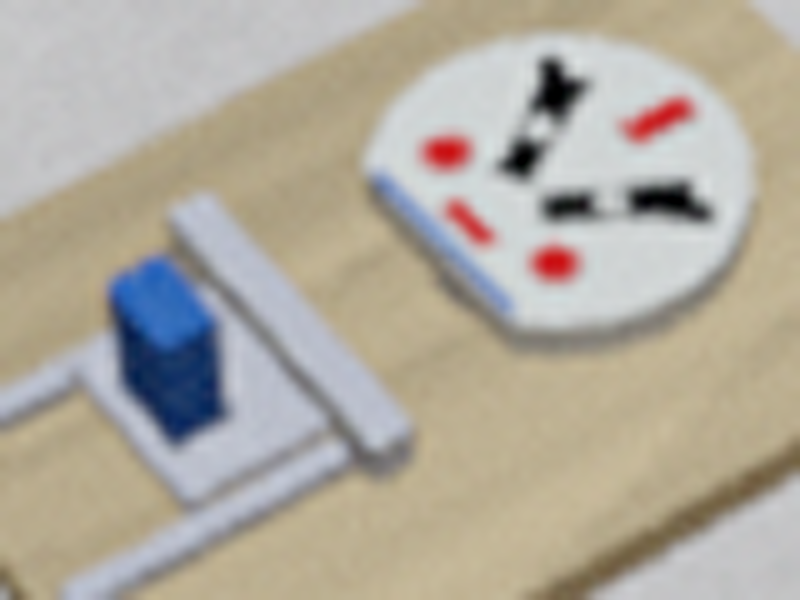

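That picture predates the push (the top view was occluded, so the script stopped before refreshing it). It confirms the plaque stayed square after the lift. I'll push on in small steps, watching the force.

```bash
python3 -m crank '-0.004 0 0 0 0 0;-0.008 0 0 0 0 0;-0.008 0 0 0 0 0'|egrep 'tcp|^force'
```

```text
tcp_pos: [0.5904, 0.0216, 0.0533]
force: [0.4, 1.5, 0.1]
```

```bash
python3 -m crank '-0.004 0 0 0 0 0;-0.004 0 0 0 0 0'|egrep 'tcp|^force'
```

```text
tcp_pos: [0.5902, 0.0212, 0.0534]
force: [2.4, 2.3, -1.2]
```

```bash
python3 -m crank '-0.004 0 0 0 0 0;-0.004 0 0 0 0 0'|egrep 'tcp|^force'
```

```text
tcp_pos: [0.5901, 0.021, 0.0535]
force: [3.8, 5.1, -1.8]
```

```bash
python3 - <<'E'
from h import *
from plant import capture
info()
c=capture("side");h=cv2.cvtColor(c["color"],cv2.COLOR_RGB2HSV).astype(int)
m=np.zeros(h.shape[:2],bool);m[200:262,262:312]=1
print(blobs(m&(h[...,0]>98)&(h[...,0]<125)&(h[...,1]>50)))
cv2.imwrite("pics/s5.png",cv2.resize(c["color"][192:252,257:337],(800,600),interpolation=cv2.INTER_CUBIC)[:,:,::-1])
E
```

```text
t 20.9 tcp [0.5901 0.021  0.0535] jig [0.0036 0.11  ] F [ 3.8  5.1 -1.8] q [ 0.34  0.42 -0.55  1.77  0.25  1.02 -0.71]
rotvec left [ 0.001 -0.002  0.005]
[(array([305.4, 220.7]), [303, 220, 5, 3, 7])]
```

View pics/s5.png

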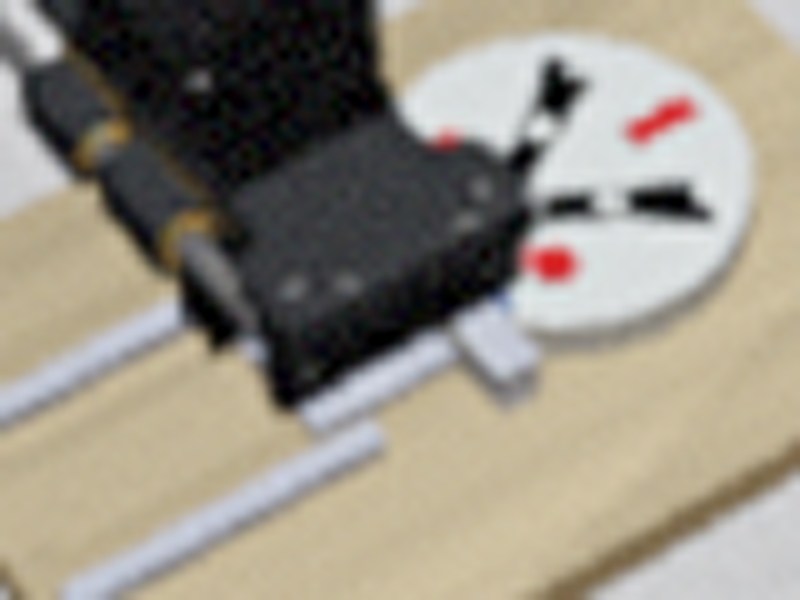

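The bar is now against the flat with about 6 N. I'll push to around 10–11 N to seat it, staying well below the 20 N limit.

```bash
python3 -m crank '-0.004 0 0 0 0 0;-0.004 0 0 0 0 0;-0.004 0 0 0 0 0'|egrep 'tcp|^force'
```

```text
tcp_pos: [0.5901, 0.0209, 0.0535]
force: [5.5, 6.9, -4.8]
```

```bash
python3 -m crank '-0.002 0 0 0 0 0;-0.002 0 0 0 0 0;-0.002 0 0 0 0 0'|egrep 'tcp|^force'
```

```text
tcp_pos: [0.59, 0.0209, 0.0535]
force: [6.2, 9.3, -4.3]
```

It's seated at about 11 N with no further motion. Now I'll retreat and lift clear.

```bash
python3 -m crank '0.01 0 0 0 0 0;0.02 0 0 0 0 0;0.06 0 0 0 0 0;0.14 0 0 0 0 0;0.14 0 0 0 0 0;0.14 0 -0.2 0 0 0;0.14 0 -0.4 0 0 0;0.14 0 -0.6 0 0 0;0.14 0 -0.6 0 0 0'|egrep 'tcp|^force'; python3 -m crank '0.2 0 0 0 0 0;0.4 0 0 0 0 0;0.4 0 0 0 0 0'|egrep 'tcp|^force'; python3 - <<'E'
from h import *
from plant import capture
info()
c=capture("side");t=capture("top")
cv2.imwrite("pics/s6.png",np.hstack([cv2.resize(c["color"][182:257,257:342],(480,424),interpolation=cv2.INTER_CUBIC),cv2.resize(t["color"][150:245,275:346],(317,424),interpolation=cv2.INTER_CUBIC)])[:,:,::-1])
E
```

```text
tcp_pos: [0.605, 0.0513, 0.2079]
force: [0.3, 0.2, -0.3]
tcp_pos: [0.6418, 0.1477, 0.2019]
force: [0.4, 0.2, -0.6]
t 23.2 tcp [0.6418 0.1477 0.2019] jig [0.0004 0.2468] F [ 0.4  0.2 -0.6] q [ 0.16  0.43 -0.61  1.44  0.25  1.35 -0.87]
rotvec left [-0.004 -0.002  0.012]
```

View pics/s6.png

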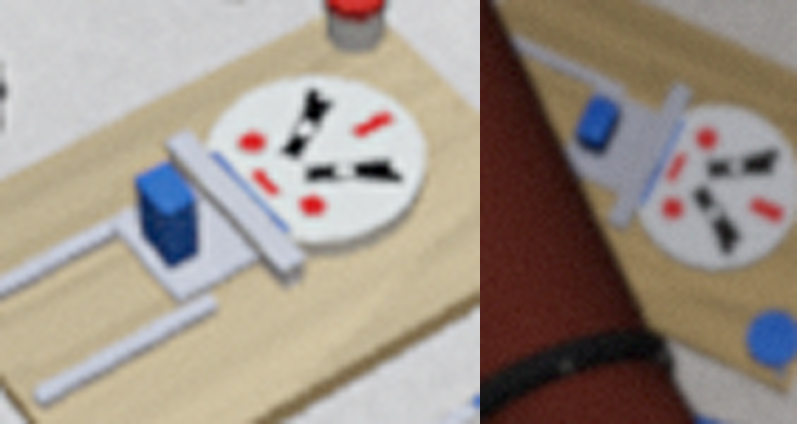

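The side crop shows the bar lying along the blue flat line and the top crop agrees. One numeric check of squareness and gap, then I'll hand in.

```bash
python3 - <<'E'
from h import *
from plant import capture
c=[capture("side") for _ in range(6)];g=np.mean([x["color"] for x in c],0).astype(np.uint8);c=c[0]
J0=cv2.cvtColor(g,cv2.COLOR_RGB2LAB).astype(float)
def samp(x,y,z):
    u,v=proj(c,np.r_[j2w(x,y),z]);return cv2.getRectSubPix(J0.astype(np.float32)[...,2].copy(),(1,1),(float(u),float(v)))[0,0]
ys=np.arange(.030,.070,.0005)
for x in np.arange(-.03,.031,.01):
    p=np.array([samp(x,y,.0425) for y in ys]);w=np.clip(np.median(p)-4-p,0,None);print(round(x,3),"blue at",(w@ys/w.sum()*1e3).round(2),"width",(w>0).sum()*.5)
ys=np.arange(.03,.08,.0005);L=J0[...,0].astype(np.float32).copy()
for x in np.arange(-.045,.05,.01):
    p=np.array([cv2.getRectSubPix(L,(1,1),tuple(map(float,proj(c,np.r_[j2w(x,y),.045]))))[0,0] for y in ys]);d=np.gradient(cv2.GaussianBlur(p.reshape(-1,1),(1,7),1.5).ravel());print(round(x,3),"rear edge",(ys[20+np.argmin(d[20:])]*1e3))
E
```

```text
-0.03 blue at 42.31 width 2.0
-0.02 blue at 41.24 width 6.0
-0.01 blue at 40.99 width 5.5
0.0 blue at 41.31 width 5.5
0.01 blue at 54.38 width 9.5
0.02 blue at 63.01 width 15.0
0.03 blue at 62.48 width 16.0
-0.045 rear edge 58.50000000000002
-0.035 rear edge 58.50000000000002
-0.025 rear edge 58.00000000000002
-0.015 rear edge 57.50000000000002
-0.005 rear edge 77.50000000000004
0.005 rear edge 70.50000000000003
0.015 rear edge 57.50000000000002
0.025 rear edge 40.00000000000001
0.035 rear edge 58.00000000000002
0.045 rear edge 57.00000000000002
```

```bash
python3 -c "
from plant import close_job;print(close_job())"
```

```text
the job is handed in; nothing more can be done
None
```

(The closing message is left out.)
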